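Nest the specimen cups and hold the stack up for hand-over

ROBOT

A 7-joint arm with a two-finger parallel gripper is mounted at the origin on the work surface. World frame = base frame: x ahead of the robot, y to its left, z up, the work surface at z = 0. Lengths are in m, angles in rad, forces in N, time in s.
With the tool pointing down it reaches from about 0.425 to 0.925 m from the base axis. Payload 6.8 kg.
Tool frame: the origin (TCP) lies at the very end of the fingers, on their centre line; the grasp point (between the pads) lies 19 mm behind it; z points along the fingers, y is the line along which they close (so a half turn about z gives the same grasp; the last joint's range is limited). The gripper opens to 85 mm and grips with 20 to 120 N. Pads are 22 mm wide; open, the fingers measure 114 mm over their backs; the gripper's body (76 mm by 85 mm) begins 54 mm behind the grasp point. The pads swing forward as they close: fully open they stand 13 mm farther back than shut.
Start: joints at [-1.261, 0.477, 0.022, 1.555, -0.011, 1.109, -0.083], TCP at [0.274, 0.617, 0.231] pointing down, gripper open.
Joint ranges: [-2.96, 2.96], [-0.34, 2.1], [-1.41, 1.46], [0.24, 2.44], [-1.37, 4.51], [0.17, 1.92], [-2.96, 2.96]. Speed limits (rad/s): [2.39, 2.39, 3.14, 3.14, 3.14, 3.14, 3.14].

INTERFACE

Orientations are given as a rotation vector (axis times angle).
In Python, from bench import r gives the robot as it stands.
- The arm moves only by the shell command python3 -m jog 'ROWS' [FORCE]. ROWS is JSON, a list of rows, each an object of numbers: "fingers": the finger opening in m, from 0 to 0.0854; "x", "y", "z": the shift along the tool's x, y, z in m; "rx", "ry", "rz": the turn, a rotation vector about the tool's x, y, z in degrees. In form: [{"fingers": .., "x": .., "y": .., "z": .., "rx": .., "ry": .., "rz": ..}, ...]. A call has 1 to 8 rows; each row shifts and turns the commanded pose from where the row before left it, along the tool's axes as they then stand; what a row does not reach is not made up. A row lasts 1/8 s, in which the tool goes at most 62.5 mm and 10.7 degrees, less where a joint would pass 70% of its speed; a pose out of reach is approached as far as the arm can. A call is refused whole if a number of a shift passes 0.0625 or a number of a turn 10.7, either way. A call with a gripper value outside its range is refused whole. The fingers move at their own pace and stop on an object; FORCE is the grip in N (left out, the last holds). Time passes only in rows, so rows that do not move let the fingers close. It gives the time, the measured TCP pose, the force, the opening and the grip force at its end, in the units of the state.
- r.get_obs(): the state, without advancing time (a new reading comes with each control period).
- r.grab_frame(name): name is "side" or "top"; returns (picture, depth): 384x512x3 uint8, red, green, blue; 384x512 float32, m along the optical axis (not along the pixel's ray), 0 where there is no reading.
- r.get_calibration(name): a dict with "mtx" (3x3 intrinsics, pixels), "dist" ([k1, k2, p1, p2, k3] as OpenCV has them; the pictures are not rectified), "extrinsics" (4x4, takes a point from camera to world coordinates). Camera axes: x right, y down, z forward; pixel columns grow to the right and rows downward; lengths in m; the calibration is good to about 2 mm. A picture is of the moment at which its call begins. get_calibration takes no time and is no camera call.
- r.hand_in(): hands the job in; it is judged then, once.
Trained networks look in the newest picture that a camera, given by its name, has taken for a name from the list of things; names that differ only in an ending like _2 or _b are one class to them, and where a whole thing is asked for, a point or a joint stands for the part that bears it (a point fixed in the world has none). Each returns a list of dicts, best first, with "score" (0 to 1); they miss things now and then, are a little off and sometimes report something else, mostly with a low value. They report only what shows in the picture. A call takes as long as a camera call.
- r.search_frame(target, camera): "xyz" ([x, y, z] in m, in world coordinates, good to about 4 mm: the middle of the surface that is visible of it).
- r.landmark_of(target, camera): "xyz" ([x, y, z] in m, in world coordinates, good to about 4 mm: a listed point, or the origin of a listed thing).
The state is a dict: "clock": time; "joints": joint angles; "qvel": joint speeds; "tau": joint torques, N m; "tcp_pos": TCP position; "orientation": TCP orientation; "contact_force": force on the tool from outside, world axes, zero at the start; "moment": the same for the moment, N m; "grip_width": finger opening in m; "gripper_force": force on a finger pad.
Only numpy, scipy, OpenCV 4.12 (cv2) and the standard library are available. Lean on these libraries where they do the work, as an engineer would, in place of code of your own. Each camera call takes 0.05 s, during which the arm holds its last target. There are 200 camera calls.

TASK

Clear the three white specimen cups for hand-over: nest them into one stack on the bench, the medium cup in the large one and the small cup, which holds the brass sample mounts, on top in the medium one. Then, gripping the large cup at the bottom, lift the whole stack until its underside is 10 to 20 cm above the bench and keep holding it there level and still for a colleague to take: the program finishes while holding it. Keep the cups upright and all three mounts in their cup throughout, and do not shift the other things on the bench.

Things in the scene. Friction and masses are not known exactly. Their poses are not given: they have to be found in the camera images.
- cup_l_mid (a point): Large empty white specimen cup, round, 48 mm tall (all sizes in mm), blue ring on its rim. Its upper 14 is a straight collar 66 across with a mouth 55 wide; below, it tapers from 60 to 50 at the foot. Floor 3 thick. About 70 g. Point: on its axis, half-way up (24 above the underside), z up along the axis
- cup_m_mid (a point): Medium empty cup, 48 tall, green ring on its rim; collar 14 tall, 59 across, mouth 48; below it tapers from 52 to 42. 60 g. Nested, its collar rests on the rim of the large cup, 14 higher, self-centring within 1.3; fingers reaching below its collar would meet that rim. Point: on its axis, half-way up (24 above the underside), z up along the axis
- cup_s_mid (a point): Small cup, 48 tall, red ring on its rim, with three loose brass mounts in its bottom (80 g in all); collar 14 tall, 52 across, mouth 41; below it tapers from 45 to 35. It nests in the medium cup in the same way, 14 higher (it would drop into the large cup). Point: on its axis, half-way up (24 above the underside), z up along the axis
- mount0_mid (a point): brass sample mount, a plain cylinder 12 across and 9.5 tall, 10 g, standing loose on the floor of its cup. Point: its centre
- mount1_mid (a point): brass sample mount, a plain cylinder 12 across and 9.5 tall, 10 g, standing loose on the floor of its cup. Point: its centre
- mount2_mid (a point): brass sample mount, a plain cylinder 12 across and 9.5 tall, 10 g, standing loose on the floor of its cup. Point: its centre
- jar: amber glass jar with black cap, 38 across, 50 tall, loose; origin at the centre of its underside
- driver: red-handled screwdriver lying on the bench, 130 long, up to 30 thick, loose; origin under the middle, its x along it towards the blade
- mouse: black wireless mouse, 108 long (its x), 60 wide, 34 tall, loose; origin at the centre of its underside
- tape: roll of cream tape lying flat, 100 across, 19 tall, loose; origin at the centre of its underside
- stub_tray: black tray of small aluminium pin stubs, 85 (its x) by 125 (y) by 20 tall, loose; origin at the centre of its underside
- glove_box: green and white carton of gloves, 125 (its x) by 240 (y) by 76 tall, loose; origin at the centre of its underside

How it is judged:
By the outcome, as a careful person would: the job done as asked, in the order asked, and still so for the second after the job is handed in, while the arm keeps its last pose, push and grip.
It also fails if it takes over 70 s, if anything falls off the work surface, if the arm or the gripper's body presses on something with over 40 N, if the wrist force passes 120 N, or if a joint passes its speed limit or range.

## Working session

There is one attempt and no reset: what is moved stays moved. The work goes in short steps, Python scripts to look and compute and a shell command to move; the robot and the scene stay as the last step left them, time stands still between calls to the robot, and variables do not carry over. Pictures are saved under pics/ and viewed, at most 10 in all, crops included, and the job is handed in when it is done.

```bash
mkdir -p pics; python3 - <<'E'
from bench import r
import cv2,numpy as np
o=r.get_obs(); print({k:np.round(v,3).tolist() for k,v in o.items()})
for c in("top","side"):
    p,d=r.grab_frame(c); cv2.imwrite(f"pics/{c}0.png",p[:,:,::-1])
    for n in("cup_l_mid","cup_m_mid","cup_s_mid"):
        print(c,n,[(np.round(q["xyz"],3).tolist(),round(q["score"],2)) for q in r.landmark_of(n,c)][:3])
for n in("jar","driver","mouse","tape","stub_tray","glove_box"):
    print(n,[(np.round(q["xyz"],3).tolist(),round(q["score"],2)) for q in r.landmark_of(n,"top")][:2])
E
```

```text
{'clock': 0.0, 'joints': [-1.261, 0.478, 0.022, 1.556, -0.011, 1.109, -0.083], 'qvel': [-0.0, 0.0, -0.001, -0.001, -0.0, -0.002, 0.001], 'tau': [0.0, -59.644, 1.608, -28.12, 0.012, 0.009, 0.0], 'tcp_pos': [0.274, 0.616, 0.23], 'orientation': [-0.651, -3.073, 0.003], 'contact_force': [-0.944, -0.155, -0.175], 'moment': [0.052, 0.001, 0.009], 'gripper_force': 0.0, 'grip_width': 0.085}
top cup_l_mid [([0.634, -0.048, 0.025], 0.95)]
top cup_m_mid [([0.584, -0.196, 0.025], 0.55)]
top cup_s_mid [([0.522, 0.225, 0.026], 0.5)]
side cup_l_mid [([0.634, -0.042, 0.023], 0.69)]
side cup_m_mid []
side cup_s_mid [([0.522, 0.226, 0.022], 0.75)]
jar [([0.453, 0.027, -0.003], 0.67), ([0.364, 0.142, -0.002], 0.65)]
driver [([0.412, -0.065, 0.0], 0.58), ([0.764, 0.23, 0.0], 0.23)]
mouse [([0.364, 0.141, -0.001], 0.81)]
tape [([0.765, 0.225, -0.002], 0.97)]
stub_tray [([0.756, -0.171, 0.003], 0.76)]
glove_box [([0.472, 0.503, -0.003], 0.92)]
```

View pics/top0.png

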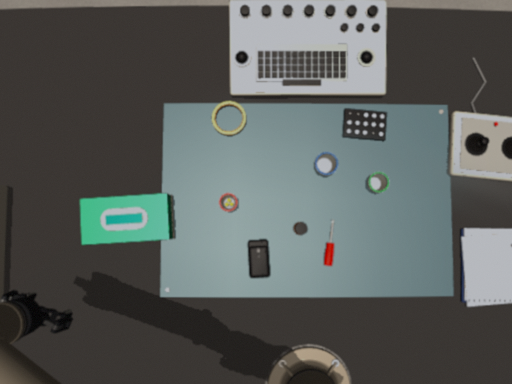

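View pics/side0.png

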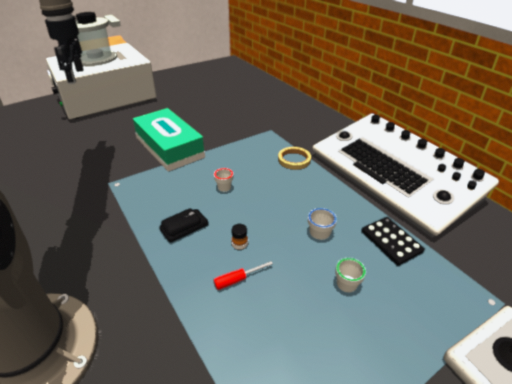

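The top view shows the large cup (blue ring) at (325,164), the medium (green) at (377,183) and the small (red) at (229,202). The side view shows them at (321,223), (350,275) and (224,179). The networks agree with this. Next I'll refine the positions using the coloured rings.

```bash
cat >h.py <<'E'
from bench import r
import cv2,numpy as np
from scipy.spatial.transform import Rotation as R
HUE={"l":(105,130),"m":(45,80),"s":(0,8)}
def ring(cam,p,c,near,z=.047,win=.06):
    """world xy of a cup's ring centre, taken to lie at height z, near the given xy"""
    k=r.get_calibration(cam);M,D,T=map(np.array,(k["mtx"],k["dist"],k["extrinsics"]))
    hsv=cv2.cvtColor(p,cv2.COLOR_RGB2HSV);lo,hi=HUE[c]
    h=hsv[:,:,0].astype(int);m=(((h>=lo)&(h<=hi))|((c=="s")&(h>172)))&(hsv[:,:,1]>90)&(hsv[:,:,2]>60)
    v,u=np.nonzero(m); 
    def lift(q):
        n=cv2.undistortPoints(np.float64(q).reshape(-1,1,2),M,D).reshape(-1,2)
        d=np.c_[n,np.ones(len(n))]@T[:3,:3].T
        return T[:3,3]+d*((z-T[2,3])/d[:,2])[:,None]
    if len(u)==0:return None
    w=lift(np.c_[u,v])[:,:2]
    w=w[np.linalg.norm(w-near,axis=1)<win]
    if len(w)<6:return None
    (cx,cy),s,_=cv2.fitEllipse(w.astype(np.float32).reshape(-1,1,2))
    b=(w.min(0)+w.max(0))/2
    return np.round([cx,cy,*b,*s,len(w)],4).tolist()
def shift(x,y,z):
    o=r.get_obs();Q=R.from_rotvec(o["orientation"])
    print("tcp",np.round(o["tcp_pos"],4),"tool z",np.round(Q.as_matrix()[:,2],4))
    print("tool shift",np.round(Q.inv().apply(np.array([x,y,z])-o["tcp_pos"]),4))
E
python3 - <<'E'
from h import *
N={"l":(.634,-.045),"m":(.584,-.196),"s":(.522,.225)}
for c in("top","side"):
    p,d=r.grab_frame(c)
    for k in N: print(c,k,ring(c,p,k,N[k]))
shift(.584,-.196,.13)
E
```

```text
top l [0.6304, -0.0482, 0.6305, -0.0481, 0.0597, 0.0609, 87.0]
top m [0.5788, -0.1943, 0.579, -0.1946, 0.0533, 0.0543, 76.0]
top s [0.5216, 0.2242, 0.5225, 0.2241, 0.0439, 0.0463, 93.0]
side l [0.6313, -0.0462, 0.6311, -0.0459, 0.0598, 0.0616, 84.0]
side m [0.579, -0.1928, 0.579, -0.1925, 0.0537, 0.0548, 154.0]
side s [0.5217, 0.2277, 0.5215, 0.2272, 0.0454, 0.0484, 97.0]
tcp [0.2738 0.617  0.2313] tool z [-0.  0. -1.]
tool shift [-0.6133 -0.6172  0.1013]
```

```bash
R='{"x":-0.043,"y":-0.044}'; python3 -m jog '[{"x":-0.043,"y":-0.044},{"x":-0.043,"y":-0.044},{"x":-0.043,"y":-0.044},{"x":-0.043,"y":-0.044},{"x":-0.043,"y":-0.044},{"x":-0.043,"y":-0.044},{"x":-0.043,"y":-0.044},{"x":-0.043,"y":-0.044}]' 40; python3 -m jog '[{"x":-0.043,"y":-0.044},{"x":-0.043,"y":-0.044},{"x":-0.043,"y":-0.044},{"x":-0.043,"y":-0.044},{"x":-0.043,"y":-0.044},{"x":-0.043,"y":-0.044,"z":0.03},{"z":0.05},{}]'; python3 -c "
from h import *
shift(.579,-.1935,.036)"
```

```text
tcp [0.2738 0.617  0.2313] tool z [-0.  0. -1.]
tool shift [-0.6078 -0.6169  0.1953]validation failed for argument at $[0]...
validation failed for argument at $[0]...
```

```bash
python3 -m jog '[{"fingers":0.085,"x":-0.043,"y":-0.044,"z":0,"rx":0,"ry":0,"rz":0},{"fingers":0.085,"x":-0.043,"y":-0.044,"z":0,"rx":0,"ry":0,"rz":0},{"fingers":0.085,"x":-0.043,"y":-0.044,"z":0,"rx":0,"ry":0,"rz":0},{"fingers":0.085,"x":-0.043,"y":-0.044,"z":0,"rx":0,"ry":0,"rz":0},{"fingers":0.085,"x":-0.043,"y":-0.044,"z":0,"rx":0,"ry":0,"rz":0},{"fingers":0.085,"x":-0.043,"y":-0.044,"z":0,"rx":0,"ry":0,"rz":0},{"fingers":0.085,"x":-0.043,"y":-0.044,"z":0,"rx":0,"ry":0,"rz":0}]' 40
```

```text
clock: 1.68
tcp_pos: [0.4246, 0.2115, 0.2317]
orientation: [0.651, 3.073, 0.002]
contact_force: [0.3, 0.5, -0.6]
grip_width: 0.0851
gripper_force: 0.0
```

```bash
python3 -m jog '[{"fingers":0.085,"x":-0.043,"y":-0.044,"z":0,"rx":0,"ry":0,"rz":0},{"fingers":0.085,"x":-0.043,"y":-0.044,"z":0,"rx":0,"ry":0,"rz":0},{"fingers":0.085,"x":-0.043,"y":-0.044,"z":0,"rx":0,"ry":0,"rz":0},{"fingers":0.085,"x":-0.043,"y":-0.044,"z":0,"rx":0,"ry":0,"rz":0},{"fingers":0.085,"x":-0.043,"y":-0.044,"z":0,"rx":0,"ry":0,"rz":0},{"fingers":0.085,"x":-0.043,"y":-0.044,"z":0,"rx":0,"ry":0,"rz":0},{"fingers":0.085,"x":-0.043,"y":-0.044,"z":0,"rx":0,"ry":0,"rz":0},{"fingers":0.085,"x":0,"y":0,"z":0.06,"rx":0,"ry":0,"rz":0}]' 40;python3 -m jog '[{"fingers":0.085,"x":0,"y":0,"z":0.06,"rx":0,"ry":0,"rz":0},{"fingers":0.085,"x":0,"y":0,"z":0,"rx":0,"ry":0,"rz":0},{"fingers":0.085,"x":0,"y":0,"z":0,"rx":0,"ry":0,"rz":0}]'; python3 -c "
from h import *
shift(.579,-.1935,.036)
p,d=r.grab_frame('side'); cv2.imwrite('pics/s1.png',cv2.resize(p[160:340,240:460,::-1],None,fx=3,fy=3,interpolation=cv2.INTER_CUBIC))"
```

```text
clock: 2.68
tcp_pos: [0.5783, -0.198, 0.1752]
orientation: [0.66, 3.059, -0.005]
contact_force: [-0.5, 0.5, -2.2]
grip_width: 0.0846
gripper_force: 0.0
clock: 3.05
tcp_pos: [0.5754, -0.1909, 0.1134]
orientation: [0.651, 3.071, -0.0]
contact_force: [-0.3, -0.6, 0.5]
grip_width: 0.0849
gripper_force: 0.0
tcp [ 0.5754 -0.1909  0.1134] tool z [ 2.4e-03 -7.0e-04 -1.0e+00]
tool shift [-0.0041 -0.001   0.0774]
```

View pics/s1.png

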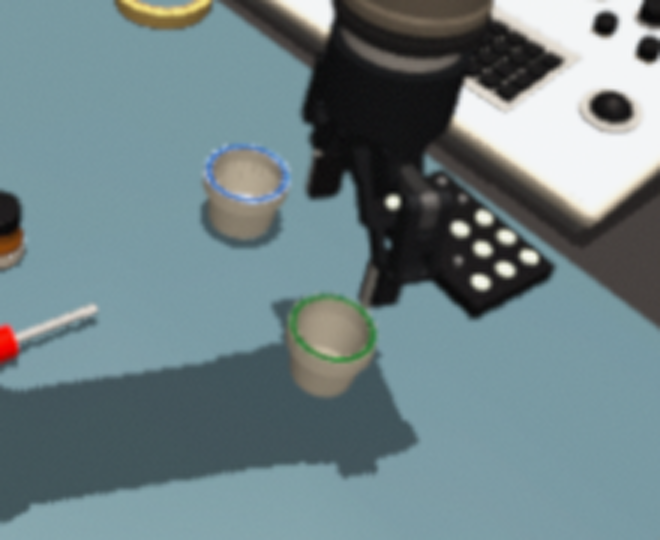

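The crop shows the open fingers straddling the green cup from above, at about (330,180) and (385,290), with free space around them. I'll descend and close.

```bash
python3 -m jog '[{"fingers":0.085,"x":-0.004,"y":-0.001,"z":0.04,"rx":0,"ry":0,"rz":0},{"fingers":0.085,"x":0,"y":0,"z":0.037,"rx":0,"ry":0,"rz":0},{"fingers":0.085,"x":0,"y":0,"z":0,"rx":0,"ry":0,"rz":0},{"fingers":0.05,"x":0,"y":0,"z":0,"rx":0,"ry":0,"rz":0},{"fingers":0.05,"x":0,"y":0,"z":0,"rx":0,"ry":0,"rz":0},{"fingers":0.05,"x":0,"y":0,"z":0,"rx":0,"ry":0,"rz":0},{"fingers":0.05,"x":0,"y":0,"z":0,"rx":0,"ry":0,"rz":0}]' 30
```

```text
clock: 3.98
tcp_pos: [0.5793, -0.1935, 0.0375]
orientation: [0.651, 3.069, 0.0]
contact_force: [-2.0, 0.8, 9.5]
grip_width: 0.0566
gripper_force: 29.9
```

```bash
python3 -m jog '[{"fingers":0.05,"x":0,"y":0,"z":-0.02,"rx":0,"ry":0,"rz":0},{"fingers":0.05,"x":0,"y":0,"z":-0.04,"rx":0,"ry":0,"rz":0},{"fingers":0.05,"x":0,"y":0,"z":0,"rx":0,"ry":0,"rz":0},{"fingers":0.05,"x":0,"y":0,"z":0,"rx":0,"ry":0,"rz":0}]';  python3 -c "
from h import *
shift(.631,-.047,.12)
p,d=r.grab_frame('side'); cv2.imwrite('pics/s2.png',cv2.resize(p[160:310,270:470,::-1],None,fx=4,fy=4,interpolation=cv2.INTER_CUBIC))"
```

```text
clock: 4.47
tcp_pos: [0.5776, -0.1927, 0.0952]
orientation: [0.651, 3.072, 0.001]
contact_force: [-0.6, -1.1, -1.2]
grip_width: 0.0564
gripper_force: 32.2
tcp [ 0.5776 -0.1927  0.0952] tool z [ 1.2e-03  1.0e-04 -1.0e+00]
tool shift [ 0.0102  0.1548 -0.0247]
```

View pics/s2.png

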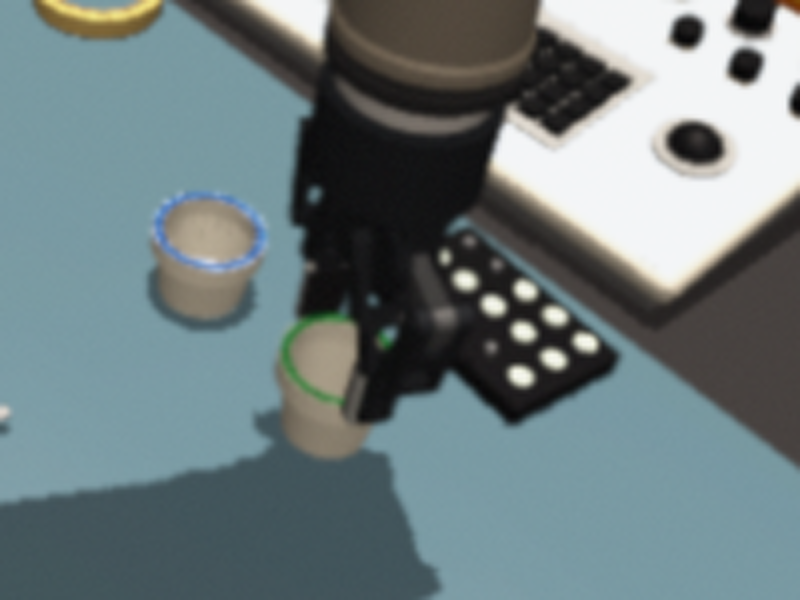

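The green cup, around (330,385), hangs upright with the fingertip at about the collar's lower edge. The large cup is at (208,255), undisturbed. I'll raise the medium cup and carry it over.

```bash
python3 -m jog '[{"fingers":0.05,"x":0,"y":0,"z":-0.025,"rx":0,"ry":0,"rz":0},{"fingers":0.05,"x":0.003,"y":0.039,"z":0,"rx":0,"ry":0,"rz":0},{"fingers":0.05,"x":0.003,"y":0.039,"z":0,"rx":0,"ry":0,"rz":0},{"fingers":0.05,"x":0.003,"y":0.039,"z":0,"rx":0,"ry":0,"rz":0},{"fingers":0.05,"x":0.001,"y":0.038,"z":0,"rx":0,"ry":0,"rz":0},{"fingers":0.05,"x":0,"y":0,"z":0,"rx":0,"ry":0,"rz":0},{"fingers":0.05,"x":0,"y":0,"z":0,"rx":0,"ry":0,"rz":0},{"fingers":0.05,"x":0,"y":0,"z":0,"rx":0,"ry":0,"rz":0}]';  python3 -c "
from h import *
shift(.631,-.047,.05)
z=r.get_obs()['tcp_pos'][2]+.0095
for c in('side','top'):
    p,d=r.grab_frame(c); print(c,ring(c,p,'m',(.631,-.047),z),ring(c,p,'l',(.631,-.047)))
    if c=='side': cv2.imwrite('pics/s3.png',cv2.resize(p[110:260,220:420,::-1],None,fx=4,fy=4,interpolation=cv2.INTER_CUBIC))"
```

```text
clock: 5.52
tcp_pos: [0.6304, -0.0488, 0.119]
orientation: [-0.655, -3.072, 0.001]
contact_force: [-0.5, 0.9, -0.8]
grip_width: 0.0559
gripper_force: 32.3
tcp [ 0.6304 -0.0488  0.119 ] tool z [-9.e-04 -8.e-04 -1.e+00]
tool shift [0.0002 0.002  0.069 ]
side [0.6318, -0.0462, 0.6273, -0.0449, 0.0525, 0.0548, 36.0] [0.6319, -0.046, 0.6302, -0.0454, 0.0601, 0.0604, 16.0]
top None None
```

View pics/s3.png

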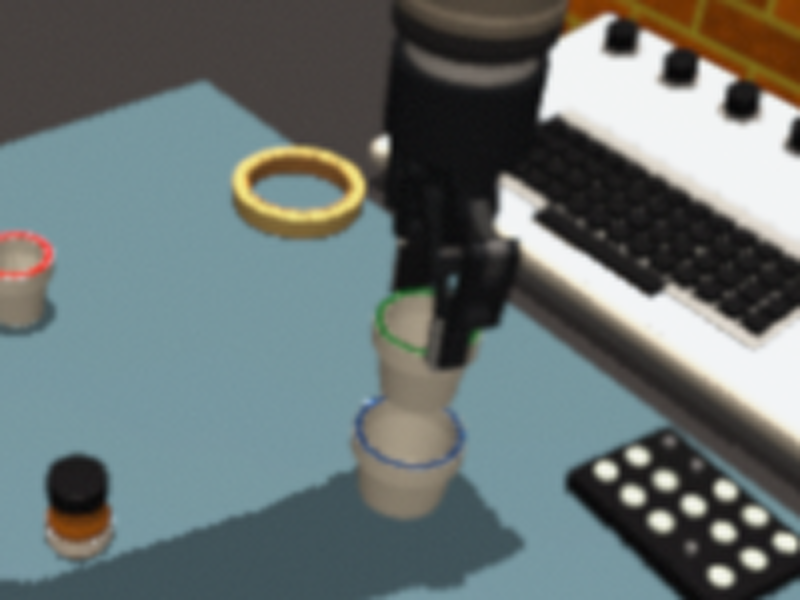

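The green cup, around (425,350), hangs upright directly over the blue-ringed mouth at (410,430). Their measured centres agree within 1 mm. I'll lower it.

```bash
python3 -m jog '[{"fingers":0.05,"x":0,"y":0,"z":0.025,"rx":0,"ry":0,"rz":0},{"fingers":0.05,"x":0,"y":0,"z":0.02,"rx":0,"ry":0,"rz":0},{"fingers":0.05,"x":0,"y":0,"z":0.008,"rx":0,"ry":0,"rz":0},{"fingers":0.05,"x":0,"y":0,"z":0.006,"rx":0,"ry":0,"rz":0},{"fingers":0.05,"x":0,"y":0,"z":0.004,"rx":0,"ry":0,"rz":0},{"fingers":0.05,"x":0,"y":0,"z":0.002,"rx":0,"ry":0,"rz":0},{"fingers":0.05,"x":0,"y":0,"z":0,"rx":0,"ry":0,"rz":0}]'
```

```text
clock: 6.5
tcp_pos: [0.6313, -0.0471, 0.0545]
orientation: [0.651, 3.073, 0.0]
contact_force: [-0.7, 0.1, -0.7]
grip_width: 0.0564
gripper_force: 32.3
```

No contact yet, so about 3 mm remains.

```bash
python3 -m jog '[{"fingers":0.05,"x":0,"y":0,"z":0.002,"rx":0,"ry":0,"rz":0},{"fingers":0.05,"x":0,"y":0,"z":0.001,"rx":0,"ry":0,"rz":0},{"fingers":0.05,"x":0,"y":0,"z":0,"rx":0,"ry":0,"rz":0}]'
```

```text
clock: 6.88
tcp_pos: [0.6313, -0.0471, 0.0516]
orientation: [0.651, 3.073, 0.0]
contact_force: [-1.2, 0.5, 2.5]
grip_width: 0.0565
gripper_force: 32.6
```

Contact has begun at the expected height. I'll release and rise.

```bash
python3 -m jog '[{"fingers":0.065,"x":0,"y":0,"z":0,"rx":0,"ry":0,"rz":0},{"fingers":0.085,"x":0,"y":0,"z":0,"rx":0,"ry":0,"rz":0},{"fingers":0.085,"x":0,"y":0,"z":0,"rx":0,"ry":0,"rz":0},{"fingers":0.085,"x":0,"y":0,"z":-0.02,"rx":0,"ry":0,"rz":0},{"fingers":0.085,"x":0,"y":0,"z":-0.05,"rx":0,"ry":0,"rz":0},{"fingers":0.085,"x":0,"y":0,"z":-0.03,"rx":0,"ry":0,"rz":0},{"fingers":0.085,"x":0,"y":0,"z":0,"rx":0,"ry":0,"rz":0}]';  python3 -c "
from h import *
shift(.5217,.226,.15)
p,d=r.grab_frame('side'); print(ring('side',p,'m',(.631,-.047),.061),ring('side',p,'l',(.631,-.047)))
cv2.imwrite('pics/s4.png',cv2.resize(p[110:260,220:420,::-1],None,fx=4,fy=4,interpolation=cv2.INTER_CUBIC))"
```

```text
clock: 7.75
tcp_pos: [0.6334, -0.0475, 0.1555]
orientation: [0.651, 3.067, 0.003]
contact_force: [-0.1, -0.3, 0.6]
grip_width: 0.0851
gripper_force: 0.0
tcp [ 0.6334 -0.0475  0.1555] tool z [ 6.8e-03  3.0e-04 -1.0e+00]
tool shift [0.2132 0.2046 0.0049]
[0.6318, -0.045, 0.6316, -0.0457, 0.0527, 0.0542, 50.0] None
```

View pics/s4.png

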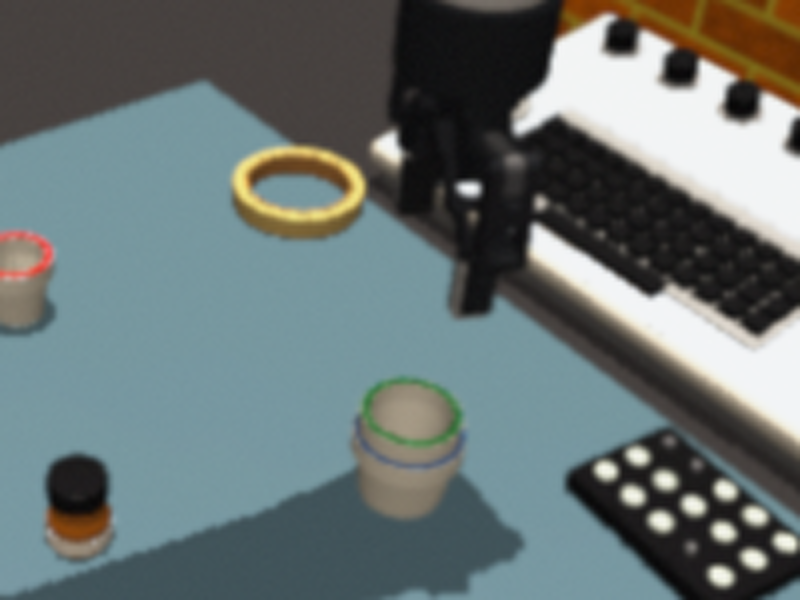

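The medium cup sits level inside the large one: green ring at (412,412), blue at (410,440). Now to the small cup.

```bash
python3 -m jog '[{"fingers":0.085,"x":0.035,"y":0.034,"z":0,"rx":0,"ry":0,"rz":0},{"fingers":0.085,"x":0.035,"y":0.034,"z":0,"rx":0,"ry":0,"rz":0},{"fingers":0.085,"x":0.035,"y":0.034,"z":0,"rx":0,"ry":0,"rz":0},{"fingers":0.085,"x":0.035,"y":0.034,"z":0,"rx":0,"ry":0,"rz":0},{"fingers":0.085,"x":0.035,"y":0.034,"z":0,"rx":0,"ry":0,"rz":0},{"fingers":0.085,"x":0.035,"y":0.034,"z":0,"rx":0,"ry":0,"rz":0},{"fingers":0.085,"x":0,"y":0,"z":0.04,"rx":0,"ry":0,"rz":0},{"fingers":0.085,"x":0,"y":0,"z":0,"rx":0,"ry":0,"rz":0}]';python3 -m jog '[{"fingers":0.085,"x":0,"y":0,"z":0,"rx":0,"ry":0,"rz":0},{"fingers":0.085,"x":0,"y":0,"z":0,"rx":0,"ry":0,"rz":0}]'; python3 -c "
from h import *
shift(.5217,.226,.0365)
p,d=r.grab_frame('side'); print(ring('side',p,'s',(.5217,.226)))"
```

```text
clock: 8.8
tcp_pos: [0.519, 0.2237, 0.1085]
orientation: [-0.649, -3.068, 0.008]
contact_force: [-0.7, -0.3, 1.1]
grip_width: 0.0848
gripper_force: 0.0
clock: 9.05
tcp_pos: [0.5231, 0.2239, 0.1125]
orientation: [0.654, 3.071, 0.002]
contact_force: [0.3, -0.2, 0.5]
grip_width: 0.0851
gripper_force: 0.0
tcp [0.5231 0.2239 0.1125] tool z [ 1.6e-03  7.0e-04 -1.0e+00]
tool shift [0.0022 0.0013 0.076 ]
[0.5216, 0.2275, 0.5204, 0.2272, 0.0456, 0.0475, 86.0]
```

```bash
python3 -m jog '[{"fingers":0.085,"x":0.001,"y":0.002,"z":0.04,"rx":0,"ry":0,"rz":0},{"fingers":0.085,"x":0,"y":0,"z":0.025,"rx":0,"ry":0,"rz":0},{"fingers":0.085,"x":0,"y":0,"z":0.008,"rx":0,"ry":0,"rz":0},{"fingers":0.065,"x":0,"y":0,"z":0,"rx":0,"ry":0,"rz":0},{"fingers":0.056,"x":0,"y":0,"z":0,"rx":0,"ry":0,"rz":0},{"fingers":0.048,"x":0,"y":0,"z":0,"rx":0,"ry":0,"rz":0},{"fingers":0.044,"x":0,"y":0,"z":0,"rx":0,"ry":0,"rz":0},{"fingers":0.044,"x":0,"y":0,"z":0,"rx":0,"ry":0,"rz":0}]' 35
```

```text
clock: 10.1
tcp_pos: [0.5229, 0.2268, 0.0399]
orientation: [0.652, 3.071, 0.002]
contact_force: [-1.2, -1.2, 6.9]
grip_width: 0.0488
gripper_force: 35.1
```

```bash
python3 -m jog '[{"fingers":0.044,"x":0,"y":0,"z":-0.008,"rx":0,"ry":0,"rz":0},{"fingers":0.044,"x":0,"y":0,"z":-0.015,"rx":0,"ry":0,"rz":0},{"fingers":0.044,"x":0,"y":0,"z":-0.02,"rx":0,"ry":0,"rz":0},{"fingers":0.044,"x":0,"y":0,"z":-0.02,"rx":0,"ry":0,"rz":0},{"fingers":0.044,"x":0,"y":0,"z":-0.02,"rx":0,"ry":0,"rz":0},{"fingers":0.044,"x":0,"y":0,"z":-0.012,"rx":0,"ry":0,"rz":0},{"fingers":0.044,"x":0,"y":0,"z":0,"rx":0,"ry":0,"rz":0},{"fingers":0.044,"x":0,"y":0,"z":0,"rx":0,"ry":0,"rz":0}]';  python3 -c "
from h import *
shift(.631,-.047,.135)
p,d=r.grab_frame('side')
z=r.get_obs()['tcp_pos'][2]+.007
print(ring('side',p,'s',(.5217,.226),z), ring('side',p,'m',(.631,-.047),.061))
cv2.imwrite('pics/s5.png',cv2.resize(p[80:230,140:340,::-1],None,fx=4,fy=4,interpolation=cv2.INTER_CUBIC))"
```

```text
clock: 11.1
tcp_pos: [0.5214, 0.2267, 0.1328]
orientation: [-0.651, -3.073, 0.001]
contact_force: [0.2, 0.1, -0.7]
grip_width: 0.0492
gripper_force: 36.3
tcp [0.5214 0.2267 0.1328] tool z [-8.e-04 -3.e-04 -1.e+00]
tool shift [-0.2112 -0.2057 -0.0022]
[0.5221, 0.2318, 0.5223, 0.2319, 0.0477, 0.0492, 69.0] [0.6318, -0.0453, 0.6317, -0.0449, 0.0533, 0.0545, 105.0]
```

View pics/s5.png

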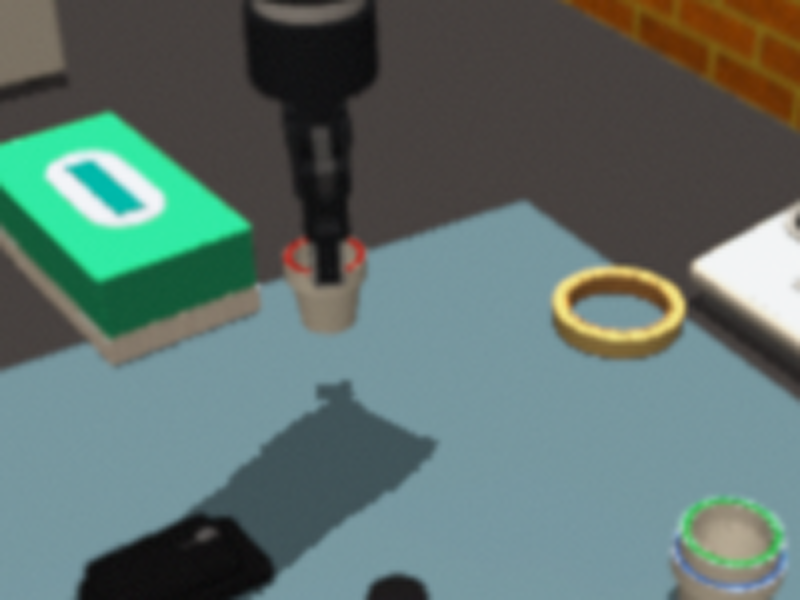

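The small cup hangs upright at (325,285) in the crop, about 9 cm up, and the stack is at (727,540). I'll carry it over.

```bash
python3 -m jog '[{"fingers":0.044,"x":-0.013,"y":-0.012,"z":-0.005,"rx":0,"ry":0,"rz":0},{"fingers":0.044,"x":-0.028,"y":-0.027,"z":0,"rx":0,"ry":0,"rz":0},{"fingers":0.044,"x":-0.032,"y":-0.032,"z":0,"rx":0,"ry":0,"rz":0},{"fingers":0.044,"x":-0.033,"y":-0.032,"z":0,"rx":0,"ry":0,"rz":0},{"fingers":0.044,"x":-0.033,"y":-0.032,"z":0,"rx":0,"ry":0,"rz":0},{"fingers":0.044,"x":-0.032,"y":-0.032,"z":0,"rx":0,"ry":0,"rz":0},{"fingers":0.044,"x":-0.027,"y":-0.026,"z":0,"rx":0,"ry":0,"rz":0},{"fingers":0.044,"x":-0.013,"y":-0.012,"z":0,"rx":0,"ry":0,"rz":0}]';python3 -m jog '[{"fingers":0.044,"x":0,"y":0,"z":0,"rx":0,"ry":0,"rz":0},{"fingers":0.044,"x":0,"y":0,"z":0,"rx":0,"ry":0,"rz":0},{"fingers":0.044,"x":0,"y":0,"z":0,"rx":0,"ry":0,"rz":0}]';  python3 -c "
from h import *
shift(.631,-.047,.068)
p,d=r.grab_frame('side')
z=r.get_obs()['tcp_pos'][2]+.007
for dz in(0,.004,.008):print(ring('side',p,'s',(.631,-.047),z+dz))
print(ring('side',p,'m',(.631,-.047),.061))
cv2.imwrite('pics/s6.png',cv2.resize(p[110:260,220:420,::-1],None,fx=4,fy=4,interpolation=cv2.INTER_CUBIC))"
```

```text
clock: 12.15
tcp_pos: [0.6317, -0.0505, 0.1383]
orientation: [0.658, 3.072, -0.003]
contact_force: [-1.3, 0.3, -0.8]
grip_width: 0.0491
gripper_force: 36.4
clock: 12.52
tcp_pos: [0.6312, -0.0441, 0.1381]
orientation: [-0.647, -3.073, -0.001]
contact_force: [0.3, 0.5, -0.9]
grip_width: 0.0492
gripper_force: 36.4
tcp [ 0.6312 -0.0441  0.1381] tool z [-5.e-04  1.e-03 -1.e+00]
tool shift [-0.001  -0.0028  0.0701]
[0.6316, -0.0422, 0.6277, -0.0386, 0.0452, 0.0463, 71.0]
[0.6276, -0.0458, 0.6238, -0.0423, 0.0448, 0.0459, 71.0]
[0.6237, -0.0494, 0.6198, -0.0459, 0.0444, 0.0455, 71.0]
[0.6317, -0.0454, 0.6316, -0.0457, 0.0527, 0.0539, 48.0]
```

View pics/s6.png

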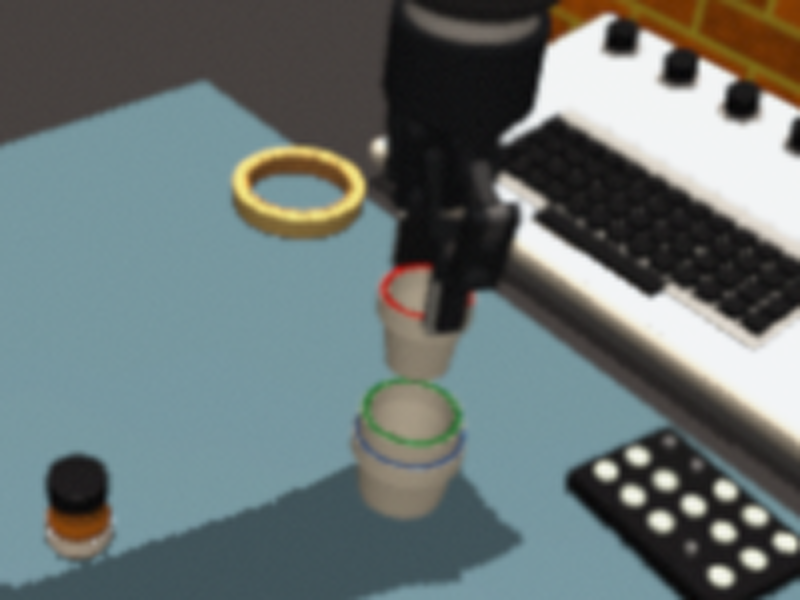

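The small cup is upright at (420,330), about 3 mm off the stack's centre at (412,412) in y, and the TCP reading agrees. I'll correct that and lower.

```bash
python3 -m jog '[{"fingers":0.044,"x":-0.001,"y":-0.003,"z":0.005,"rx":0,"ry":0,"rz":0},{"fingers":0.044,"x":0,"y":0,"z":0.012,"rx":0,"ry":0,"rz":0},{"fingers":0.044,"x":0,"y":0,"z":0.015,"rx":0,"ry":0,"rz":0},{"fingers":0.044,"x":0,"y":0,"z":0.015,"rx":0,"ry":0,"rz":0},{"fingers":0.044,"x":0,"y":0,"z":0.01,"rx":0,"ry":0,"rz":0},{"fingers":0.044,"x":0,"y":0,"z":0.005,"rx":0,"ry":0,"rz":0},{"fingers":0.044,"x":0,"y":0,"z":0.003,"rx":0,"ry":0,"rz":0},{"fingers":0.044,"x":0,"y":0,"z":0,"rx":0,"ry":0,"rz":0}]'
```

```text
clock: 13.58
tcp_pos: [0.6314, -0.0493, 0.0734]
orientation: [0.651, 3.073, 0.0]
contact_force: [-0.3, 0.5, -1.0]
grip_width: 0.0492
gripper_force: 36.4
```

```bash
python3 -m jog '[{"fingers":0.044,"x":0.001,"y":0.002,"z":0.001,"rx":0,"ry":0,"rz":0},{"fingers":0.044,"x":0,"y":0,"z":0.002,"rx":0,"ry":0,"rz":0},{"fingers":0.044,"x":0,"y":0,"z":0.001,"rx":0,"ry":0,"rz":0},{"fingers":0.044,"x":0,"y":0,"z":0,"rx":0,"ry":0,"rz":0},{"fingers":0.044,"x":0,"y":0,"z":0,"rx":0,"ry":0,"rz":0}]'
```

```text
clock: 14.2
tcp_pos: [0.6312, -0.0472, 0.0693]
orientation: [0.652, 3.073, 0.0]
contact_force: [-0.5, -0.4, -1.0]
grip_width: 0.0495
gripper_force: 36.4
```

```bash
python3 -m jog '[{"fingers":0.044,"x":0,"y":0,"z":0.001,"rx":0,"ry":0,"rz":0},{"fingers":0.044,"x":0,"y":0,"z":0.001,"rx":0,"ry":0,"rz":0},{"fingers":0.044,"x":0,"y":0,"z":0,"rx":0,"ry":0,"rz":0},{"fingers":0.044,"x":0,"y":0,"z":0,"rx":0,"ry":0,"rz":0}]'
```

```text
clock: 14.7
tcp_pos: [0.6318, -0.0469, 0.0681]
orientation: [0.651, 3.072, 0.001]
contact_force: [-0.3, -0.3, 5.4]
grip_width: 0.0489
gripper_force: 37.0
```

Seated at the expected height. I'll release and rise.

```bash
python3 -m jog '[{"fingers":0.053,"x":0,"y":0,"z":0,"rx":0,"ry":0,"rz":0},{"fingers":0.065,"x":0,"y":0,"z":0,"rx":0,"ry":0,"rz":0},{"fingers":0.085,"x":0,"y":0,"z":0,"rx":0,"ry":0,"rz":0},{"fingers":0.085,"x":0,"y":0,"z":0,"rx":0,"ry":0,"rz":0},{"fingers":0.085,"x":0,"y":0,"z":-0.02,"rx":0,"ry":0,"rz":0},{"fingers":0.085,"x":0,"y":0,"z":-0.05,"rx":0,"ry":0,"rz":0},{"fingers":0.085,"x":0,"y":0,"z":-0.03,"rx":0,"ry":0,"rz":0},{"fingers":0.085,"x":0,"y":0,"z":0,"rx":0,"ry":0,"rz":0}]';  python3 -c "
from h import *
shift(.631,-.047,.02)
p,d=r.grab_frame('side')
print(ring('side',p,'s',(.631,-.047),.075),ring('side',p,'m',(.631,-.047),.061),ring('side',p,'l',(.631,-.047),.047))
cv2.imwrite('pics/s7.png',cv2.resize(p[110:260,220:420,::-1],None,fx=4,fy=4,interpolation=cv2.INTER_CUBIC))
for i in range(3): print([(np.round(q['xyz'],3).tolist(),round(q['score'],2)) for q in r.landmark_of(f'mount{i}_mid','side')][:3])"
```

```text
clock: 15.7
tcp_pos: [0.6333, -0.0475, 0.1716]
orientation: [0.651, 3.067, 0.003]
contact_force: [-1.1, -0.2, 0.3]
grip_width: 0.0851
gripper_force: 0.0
tcp [ 0.6333 -0.0475  0.1716] tool z [ 6.7e-03  4.0e-04 -1.0e+00]
tool shift [ 0.0033 -0.0009  0.1515]
[0.6312, -0.0464, 0.6309, -0.0468, 0.0456, 0.0464, 116.0] [0.6054, -0.0356, 0.6083, -0.0374, 0.0001, 0.0002, 6.0] None
[]
[]
[]
```

View pics/s7.png

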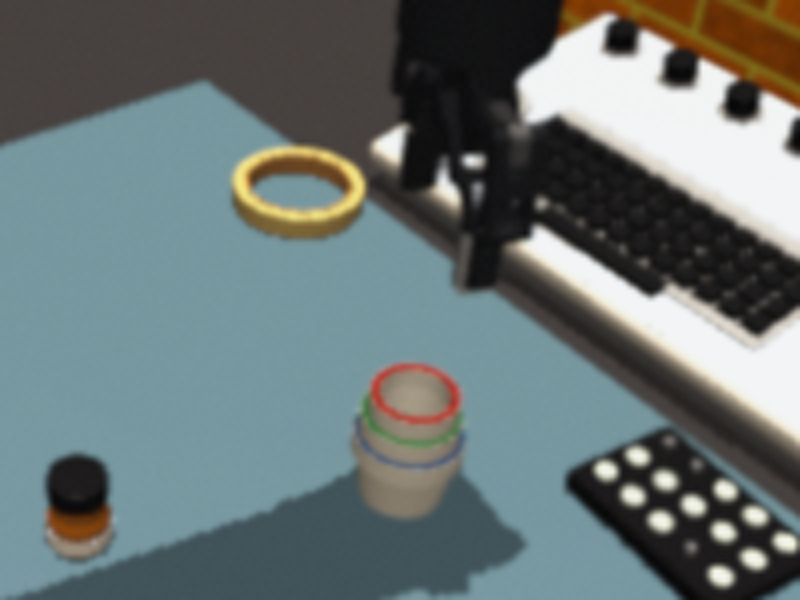

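All three are nested level, with the rings at (415,393), (412,425) and (410,445). I'll lower around the stack so the pads centre on the large cup's collar, then grip.

```bash
python3 -m jog '[{"fingers":0.085,"x":0,"y":0,"z":0.03,"rx":0,"ry":0,"rz":0},{"fingers":0.085,"x":0,"y":0,"z":0.03,"rx":0,"ry":0,"rz":0},{"fingers":0.085,"x":0,"y":0,"z":0.02,"rx":0,"ry":0,"rz":0},{"fingers":0.085,"x":0,"y":0,"z":0,"rx":0,"ry":0,"rz":0},{"fingers":0.085,"x":0,"y":0,"z":0,"rx":0,"ry":0,"rz":0}]';  python3 -c "
from h import *
shift(.631,-.047,.02)"
```

```text
clock: 16.52
tcp_pos: [0.6318, -0.0474, 0.088]
orientation: [0.652, 3.072, 0.0]
contact_force: [0.8, 0.4, 0.7]
grip_width: 0.0848
gripper_force: 0.0
tcp [ 0.6318 -0.0474  0.088 ] tool z [ 1.e-03 -2.e-04 -1.e+00]
tool shift [0.0009 0.     0.068 ]
```

```bash
python3 -m jog '[{"fingers":0.085,"x":0,"y":0,"z":0.02,"rx":0,"ry":0,"rz":0},{"fingers":0.085,"x":0,"y":0,"z":0.02,"rx":0,"ry":0,"rz":0},{"fingers":0.085,"x":0,"y":0,"z":0.018,"rx":0,"ry":0,"rz":0},{"fingers":0.085,"x":0,"y":0,"z":0.01,"rx":0,"ry":0,"rz":0},{"fingers":0.085,"x":0,"y":0,"z":0,"rx":0,"ry":0,"rz":0},{"fingers":0.085,"x":0,"y":0,"z":0,"rx":0,"ry":0,"rz":0}]' &&  python3 -m jog '[{"fingers":0.073,"x":0,"y":0,"z":0,"rx":0,"ry":0,"rz":0},{"fingers":0.068,"x":0,"y":0,"z":0,"rx":0,"ry":0,"rz":0},{"fingers":0.063,"x":0,"y":0,"z":0,"rx":0,"ry":0,"rz":0},{"fingers":0.058,"x":0,"y":0,"z":0,"rx":0,"ry":0,"rz":0},{"fingers":0.058,"x":0,"y":0,"z":0,"rx":0,"ry":0,"rz":0},{"fingers":0.058,"x":0,"y":0,"z":0,"rx":0,"ry":0,"rz":0}]' 50
```

```text
clock: 17.27
tcp_pos: [0.6316, -0.0473, 0.0197]
orientation: [0.652, 3.072, 0.0]
contact_force: [0.3, -0.6, 0.7]
grip_width: 0.085
gripper_force: 0.0
clock: 18.02
tcp_pos: [0.6314, -0.0473, 0.0204]
orientation: [0.652, 3.073, 0.001]
contact_force: [-1.5, 0.1, 7.7]
grip_width: 0.0639
gripper_force: 52.9
```

The 64 mm reading carries the same small offset as the earlier grips, so the fingers are on the collar. I'll lift 15 cm.

```bash
python3 -m jog '[{"fingers":0.058,"x":0,"y":0,"z":-0.006,"rx":0,"ry":0,"rz":0},{"fingers":0.058,"x":0,"y":0,"z":-0.014,"rx":0,"ry":0,"rz":0},{"fingers":0.058,"x":0,"y":0,"z":-0.02,"rx":0,"ry":0,"rz":0},{"fingers":0.058,"x":0,"y":0,"z":-0.02,"rx":0,"ry":0,"rz":0},{"fingers":0.058,"x":0,"y":0,"z":-0.02,"rx":0,"ry":0,"rz":0},{"fingers":0.058,"x":0,"y":0,"z":-0.02,"rx":0,"ry":0,"rz":0},{"fingers":0.058,"x":0,"y":0,"z":-0.02,"rx":0,"ry":0,"rz":0},{"fingers":0.058,"x":0,"y":0,"z":-0.014,"rx":0,"ry":0,"rz":0}]' && python3 -m jog '[{"fingers":0.058,"x":0,"y":0,"z":-0.01,"rx":0,"ry":0,"rz":0},{"fingers":0.058,"x":0,"y":0,"z":-0.005,"rx":0,"ry":0,"rz":0},{"fingers":0.058,"x":0,"y":0,"z":0,"rx":0,"ry":0,"rz":0},{"fingers":0.058,"x":0,"y":0,"z":0,"rx":0,"ry":0,"rz":0},{"fingers":0.058,"x":0,"y":0,"z":0,"rx":0,"ry":0,"rz":0},{"fingers":0.058,"x":0,"y":0,"z":0,"rx":0,"ry":0,"rz":0},{"fingers":0.058,"x":0,"y":0,"z":0,"rx":0,"ry":0,"rz":0}]';  python3 -c "
from h import *
o=r.get_obs();print(np.abs(o['qvel']).max())
p,d=r.grab_frame('side')
cv2.imwrite('pics/s8.png',cv2.resize(p[60:260,200:420,::-1],None,fx=3,fy=3,interpolation=cv2.INTER_CUBIC))"
```

```text
clock: 19.02
tcp_pos: [0.6315, -0.0472, 0.1549]
orientation: [0.651, 3.072, 0.0]
contact_force: [0.1, -0.2, -2.1]
grip_width: 0.0638
gripper_force: 55.4
clock: 19.9
tcp_pos: [0.6311, -0.0471, 0.1681]
orientation: [-0.651, -3.073, 0.0]
contact_force: [-0.2, -0.4, -2.3]
grip_width: 0.0633
gripper_force: 55.4
0.002446063959696118
```

View pics/s8.png

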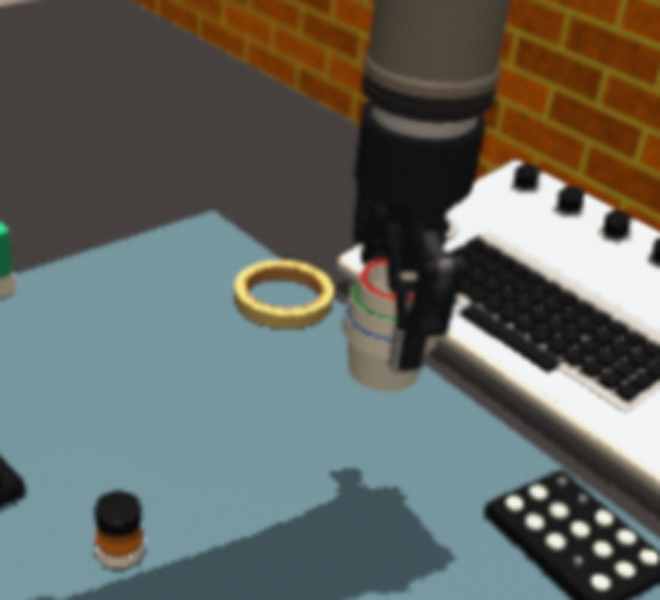

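The whole stack is held level at (385,330), with all three rings visible. Its underside is about 15 cm up, the 2.2 N load matches its weight, and the arm is still.

```bash
python3 -c "
from bench import r
print(r.hand_in())"
```

```text
the job is handed in; nothing more can be done
None
```

I nested the three cups and handed the job in with the arm gripping the large cup's collar, holding the stack level and still about 15 cm above the bench; the mounts were not visible in the images, but the cups stayed upright and the 2.3 N load fits all three still being inside.

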